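# Hold the filter clamp open in a spectrophotometer

### The arm

A 6-joint arm with a two-finger parallel gripper is mounted at the origin on the work surface. World frame = base frame: x ahead of the robot, y to its left, z up, the work surface at z = 0. Lengths are in m, angles in degrees, forces in N, time in s.
With the tool pointing down it reaches from about 0.325 to 0.875 m from the base axis. Payload 4.4 kg.
Tool frame: the origin (TCP) lies at the centre of the arm's flange, where the gripper is bolted on; the fingertips stand 173 mm ahead of it and the grasp point (between the pads) lies 155 mm ahead of it (arm.grip_point_offset is the distance from the TCP to the grasp point, in m); z points along the fingers, y is the line along which they close (so a half turn about z gives the same grasp; the last joint's range is limited). The gripper opens to 85 mm and grips with 20 to 120 N. Pads are 22 mm wide; open, the fingers measure 114 mm over their backs; the gripper's body (76 mm by 85 mm) begins 54 mm behind the grasp point. The pads swing forward as they close: fully open they stand 13 mm farther back than shut.
Start: joints at [-71.706, 11.837, 88.321, -0, 79.842, -8.623], TCP at [0.26, -0.513, 0.405] pointing down, gripper open.
Joint ranges: [-156.59, 156.59], [-49.26, 127.26], [12.9, 141.05], [-63.56, 243.56], [4.71, 150.69], [-161.64, 161.64]. Speed limits (degrees/s): [159.86, 159.86, 180, 180, 180, 180].

### API

Orientations are given as [roll, pitch, yaw] about the fixed x, y, z axes, in that order (R = Rz(yaw) Ry(pitch) Rx(roll)).
In Python, from station import status, eyes, close_job, spotter, arm gives the robot as it stands.
- The arm moves only by the tool play_rows, never from a script. Its arguments are lists of equal length, an entry for each row: "translation": the shift along the tool's x, y, z normalised to -1 to 1, where 1 is 0.1 m, a list of three; "twist": the turn about the tool's z normalised to -1 to 1, where 1 is 360 degrees. A call has 1 to 10 rows; each row is the pose to reach, as a shift and turn from the pose commanded when the call began, along the tool's axes at that moment, turning the shorter way round; what a row does not reach only later rows make up. A row lasts 1/8 s, in which the tool goes at most 62.5 mm and 10.7 degrees, less where a joint would pass 70% of its speed; a pose out of reach is approached as far as the arm can. A call with a number of a shift or a turn outside -1 to 1 is refused whole. A call with a gripper value outside its range is refused whole. "claw" is the closure, from -1 (fully open) to 1 (shut), set as the call begins (left out, the last holds). The fingers move at their own pace and stop on an object; the grip force is fixed at half the most. Time passes only in rows, so rows that repeat a pose let the fingers close. It gives the time, the measured TCP pose, the force, the opening and the grip force at its end, in the units of the state.
- status.observe(): the state, without advancing time (a new reading comes with each control period).
- eyes.get_image(name): name is "scene" or "top" or "wrist"; returns the picture (420x560x3 uint8, red, green, blue); there is no depth.
- eyes.get_calibration(name): a dict with "fx", "fy", "cx", "cy" (pixels), "pose" (4x4, takes a point from camera to world coordinates). Camera axes: x right, y up, looking along -z (the intrinsics and any distortion apply to the point x, -y, -z); pixel columns grow to the right and rows downward; lengths in m; the calibration is good to about 2 mm. A picture is of the moment at which its call begins: read the wrist's pose just before it. get_calibration takes no time and is no camera call; for the wrist camera it gives the pose at the moment of the call.
- close_job(): hands the job in; it is judged then, once.
Trained networks look in the newest picture that a camera, given by its name, has taken for a name from the list of things; names that differ only in an ending like _2 or _b are one class to them, and where a whole thing is asked for, a point or a joint stands for the part that bears it (a point fixed in the world has none). Each returns a list of dicts, best first, with "p" (0 to 1); they miss things now and then, are a little off and sometimes report something else, mostly with a low value. They report only what shows in the picture. A call takes as long as a camera call.
- spotter.cut_out(camera, name): "mask" (420x560 bool, what is visible of it) and "rect" ([left, top, right, bottom] in pixels, round what is visible of it).
The state is a dict: "time": time; "q": joint angles; "qd": joint speeds; "joint_torque": joint torques, N m; "tool_pos": TCP position; "ee_rot": TCP orientation; "contact_force": force on the tool from outside, world axes, zero at the start; "torque": the same for the moment, N m; "finger_gap": finger opening in m; "grasp_force": force on a finger pad.
Only numpy, scipy, OpenCV 4.12 (cv2) and the standard library are available. Lean on these libraries where they do the work, as an engineer would, in place of code of your own. Each camera call takes 0.05 s, during which the arm holds its last target. There are 200 camera calls.

### The job

Open the lid of the spectrophotometer's sample compartment (it has a steel bar handle) until it leans back on its stops and stays there by itself. Then pull the spring-loaded clamp of the filter holder inside, the part with the blue finger tab, open towards the instrument's front until the front edge of its crossbar is level with the red line, and keep it there so that I can slip in a glass filter: finish while still holding it with the fingers. Leave everything else on the bench and on the instrument where it stands.

Things in the scene. Friction and masses are not known exactly. Their poses are not given: they have to be found in the camera images.
- spectrometer: White desktop spectrophotometer, black base, fixed. Origin: on the bench under the middle of its sample compartment; x points from its front (robot's side) to its rear. Housing x -100 to 300, y -220 to 220, flat top at z 170 mm. Under the lid the open-topped compartment: x -75 to 75, y -80 to 80, floor z 75, rim z 170. Two rubber lid stops: x 102 to 119, y +-60, up to z 200.
- lid (a joint): Angle of the compartment lid (rad): 0 closed, 1.75 leaning back on its stops. White plate 172 deep, 184 wide, 14 mm thick, hinged at its rear edge, swinging up and back; about 0.45 kg, no spring. Let go below about 1.5 it falls shut; beyond about 1.56 it falls back on the stops and stays.
- lid_hinge (a point): Middle of the lid's hinge axis, 85 mm behind and 176 mm above the spectrometer's origin; the axis runs along the spectrometer's y.
- bar_middle (a point): Middle of the lid's steel bar handle: round, 10 mm thick, 100 long, along the spectrometer's y, on posts 43 mm either side of its middle. It moves with the lid. Lid closed: 162 mm in front of and 48 above the hinge axis, 38 above the lid's upper face, 10 behind the lid's front edge. The bar is smooth and can turn between a gripper's pads.
- holder: Aluminium filter holder, base plate 132 (x) by 100 (y) by 8 mm, fixed on the compartment floor in line with the spectrometer, up to 20 mm left or right of the middle. Origin: centre of the base's underside. Axes as the spectrometer's: x to the rear. At its rear the fixed jaw (x 48 to 60, up to z 45) with two spring barrels beside it.
- jaw (a joint): Travel (m) of the sliding jaw with its crossbar and blue tab from closed (0) towards the spectrometer's front (-x of the holder). Springs pull it back: about 4 N at 0 rising by 0.2 N per mm; let go, it shuts at once. 0.027 is level with the red line; 0.038 is the end of its travel.
- tab_grip (a point): Good place to take the upright blue finger tab on the jaw's crossbar (10 mm thick in x, 32 wide in y, 52 high): on its centre line, 10 mm below its top, closed at x -7, y 0, z 62 mm in the holder's frame. Behind the tab 38 mm are free to the jaw block (up to z 45 in the holder's frame), in front 63 mm to the compartment's wall. The tab's top is 23 mm below the compartment's rim.
- bar_edge (a point): Middle of the front edge of the jaw's steel crossbar (76 mm wide, upper face 22 mm above the holder's underside). It moves with the jaw.
- red_line (a point): Point above the middle of the red line (2.4 mm wide, drawn across the whole base plate of the holder), at the height of bar_edge: -41 mm in the holder's x. It coincides with bar_edge when the clamp is open to the line.
- filter_rack: Wooden rack 110 x 46 x 18 mm with four coloured 25 mm glass filters upright in it, up to 40 mm high, loose on the instrument's top to the left of the lid. Origin: centre of its underside. Leave alone.
- vial: Small amber vial with black cap, 26 mm across, 52 high, loose on the instrument's top to the right of the lid. Origin: centre of its underside. Leave alone.
- wash_bottle: White bottle with red cap, 66 mm across, 170 high, on the bench to the left. Origin: centre of its underside. Leave alone.
- filter_case: Dark flat case 120 x 85 x 35 mm on the bench, front right. Origin: centre of its underside. Leave alone.
- mouse: Black computer mouse on a blue mat, to the left, 96 x 56 x 33 mm. Origin: centre of its underside. Leave alone.
- cuvette_box: Blue open box 90 x 130 x 50 mm with four capped clear cuvettes, on the bench to the right. Origin: centre of its underside. Leave alone.
- beaker: Glass beaker 70 mm across, 90 high, on the bench to the right. Origin: centre of its underside. Leave alone.

How it is judged:
By the outcome, as a careful person would: the job done as asked, in the order asked, and still so for the second after the job is handed in, while the arm keeps its last pose, push and grip.
It also fails if it takes over 54 s, if anything falls off the work surface, if the arm or the gripper's body presses on something with over 40 N, if the wrist force passes 120 N, or if a joint passes its speed limit or range.

## Working session

There is one attempt and no reset: what is moved stays moved. The work goes in short steps, Python scripts to look and compute and a tool call to move; the robot and the scene stay as the last step left them, time stands still between calls to the robot, and variables do not carry over. Pictures are saved under pics/ and viewed, at most 10 in all, crops included, and the job is handed in when it is done.

Besides the shell and the picture viewer there is one more tool, called after ">>>" by a JSON object that holds its "op" and its "data". play_rows: Moves the arm, as the interface text tells. Its arguments: {"type":"object","properties":{"translation":{"type":"array","items":{"type":"array","items":{"type":"number"}}},"twist":{"type":"array","items":{"type":"number"}},"claw":{"type":"number"}},"required":["translation","twist"]}

```bash
mkdir -p pics; python3 - <<'E'
from station import status, eyes, close_job, spotter, arm
import cv2,numpy as np
s=status.observe()
print(s['time'],s['tool_pos'],s['ee_rot'],s['finger_gap'],arm.grip_point_offset)
for c in ['scene','top']:
    im=eyes.get_image(c); cv2.imwrite(f'pics/{c}0.png',im[:,:,::-1])
    k=eyes.get_calibration(c); print(c,{a:(np.round(b,4).tolist()) for a,b in k.items()})
    for n in ['bar_middle','lid','spectrometer','filter_rack','vial']:
        for r in spotter.cut_out(c,n)[:1]:
            m=r['mask'];ys,xs=np.nonzero(m); print(n,r['p'],r['rect'],xs.mean(),ys.mean(),cv2.minAreaRect(np.c_[xs,ys].astype(np.float32)))
E
```

```text
0.0 [ 0.26015749 -0.51237525  0.40350323] [-1.79869512e+02 -2.00987485e-02  2.69153240e+01] 0.08532713931201694 0.1547
scene {'fx': 406.3313, 'fy': 406.3313, 'cx': 278.0571, 'cy': 208.9302, 'pose': [[0.253, -0.6484, 0.718, 1.4231], [0.9673, 0.1842, -0.1746, -0.2108], [-0.0191, 0.7387, 0.6738, 0.9928], [0.0, 0.0, 0.0, 1.0]]}
bar_middle 0.93 [224.8, 174.3, 288.8, 229.1] 256.25653846153847 204.49307692307693 ((255.20162963867188, 201.24224853515625), (50.38582992553711, 64.10645294189453), 87.79740142822266)
lid 0.57 [225.4, 173.1, 287.0, 224.6] 256.1555467824714 204.57165416502173 ((256.5, 201.0), (50.0, 63.0), 90.0)
spectrometer 0.62 [168.1, 174.9, 342.3, 329.5] 255.84589057152235 258.2069482863707 ((254.3936767578125, 250.76698303222656), (148.5459747314453, 174.42140197753906), 87.27368927001953)
filter_rack 0.79 [301.4, 212.0, 325.4, 241.9] 311.609756097561 224.51594746716697 ((311.60235595703125, 224.24667358398438), (33.59849548339844, 16.741321563720703), 79.99201965332031)
vial 0.62 [184.6, 235.9, 196.9, 257.1] 189.44767441860466 244.99418604651163 ((189.50001525878906, 245.0),
[... 289 characters left out ...]
71.6, 345.2, 247.1] 304.7514593623709 208.22855859901213 ((304.6488037109375, 208.21881103515625), (70.02670288085938, 65.39568328857422), 10.784297943115234)
lid 0.79 [267.2, 172.6, 345.1, 245.7] 304.57822829440283 208.25517849272808 ((304.6512451171875, 208.33901977539062), (70.95923614501953, 65.67414093017578), 10.738897323608398)
spectrometer 0.87 [215.9, 88.2, 401.2, 259.7] 312.4022558047319 176.49403004802397 ((311.2884826660156, 175.55767822265625), (164.737548828125, 146.89097595214844), 11.309932708740234)
vial 0.23 [95.6, 239.2, 117.5, 272.3] 105.34804753820033 255.8013582342954 ((105.30001068115234, 255.59999084472656), (19.28989028930664, 31.939001083374023), 18.434947967529297)
```

View pics/top0.png

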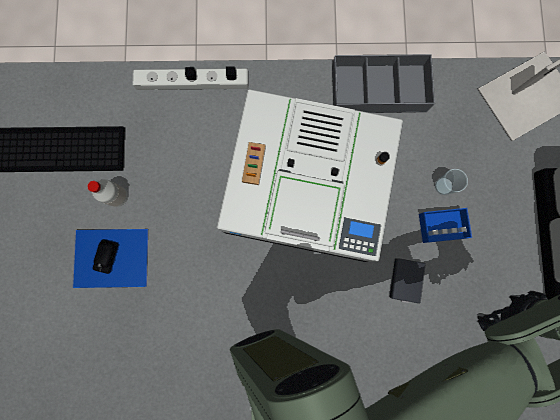

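View pics/scene0.png

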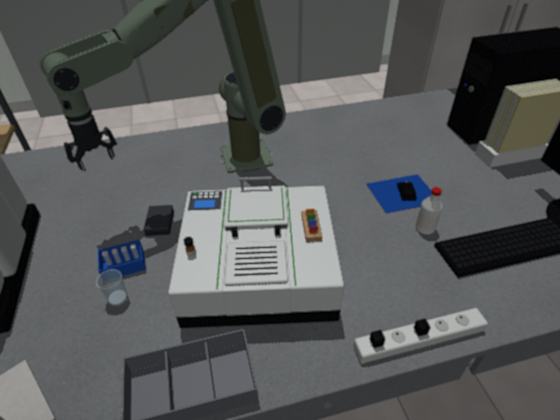

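```bash
cat > h.py <<'E'
import cv2,numpy as np
from scipy.spatial.transform import Rotation as R
def proj(k,P):
    P=np.atleast_2d(P); T=np.linalg.inv(k['pose']); c=P@T[:3,:3].T+T[:3,3]
    return np.c_[k['fx']*c[:,0]/-c[:,2]+k['cx'], k['fy']*-c[:,1]/-c[:,2]+k['cy']]
def onplane(k,uv,z):
    uv=np.atleast_2d(uv); d=np.c_[(uv[:,0]-k['cx'])/k['fx'],-(uv[:,1]-k['cy'])/k['fy'],-np.ones(len(uv))]@np.array(k['pose'])[:3,:3].T
    o=np.array(k['pose'])[:3,3]; return o+d*((z-o[2])/d[:,2])[:,None]
def s2w(p,P):
    c,s=np.cos(p[2]),np.sin(p[2]); P=np.atleast_2d(P)
    return np.c_[p[0]+c*P[:,0]-s*P[:,1],p[1]+s*P[:,0]+c*P[:,1],P[:,2]]
E
python3 - <<'E'
import cv2
a=cv2.imread('pics/top0.png')[85:265,210:410]; cv2.imwrite('pics/z.png',cv2.resize(a,(660,594),interpolation=cv2.INTER_CUBIC))
E
```

```text
(no output)
```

View pics/z.png

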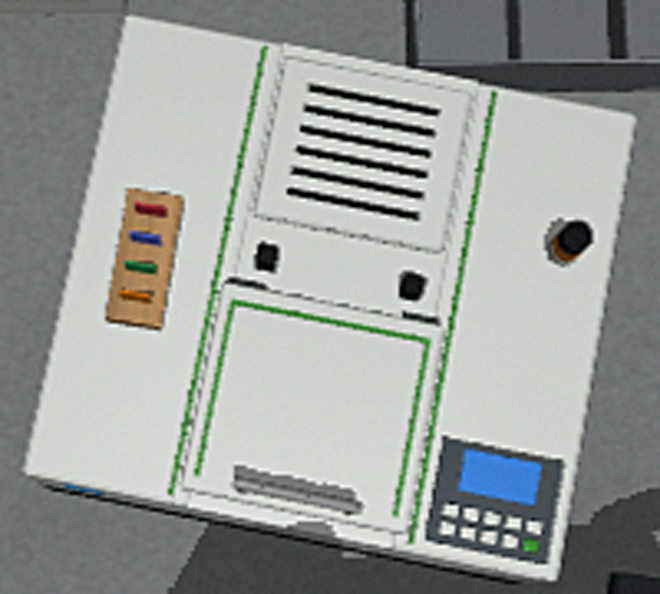

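```bash
python3 - <<'E'
from station import status,eyes,spotter,arm
from h import *
from scipy.optimize import least_squares
k=eyes.get_calibration('top')
uv=np.array([[126,15],[636,117],[557,581],[25,474]])/3.3+[210,85]
P=np.array([[.3,.22,.17],[.3,-.22,.17],[-.1,-.22,.17],[-.1,.22,.17]])
f=lambda p:(proj(k,s2w(p,P))-uv).ravel()
r=least_squares(f,[.45,0,-.2]); p=r.x; print(p,np.degrees(p[2]),r.fun.round(2))
print('bar pred zoom',(proj(k,s2w(p,[[-.077,.05,.224],[-.077,-.05,.224]]))-[210,85])*3.3)
print('bar',s2w(p,[[-.077,0,.224]]),'hinge',s2w(p,[[.085,0,.176]]))
np.save('p.npy',p)
kw=eyes.get_calibration('wrist');s=status.observe()
T=np.eye(4);T[:3,:3]=R.from_euler('xyz',s['ee_rot'],degrees=True).as_matrix();T[:3,3]=s['tool_pos']
print(np.round(np.linalg.inv(T)@kw['pose'],4), kw['fx'],T[:3,:3].round(3))
E
```

```text
[ 0.51573985 -0.06028081 -0.21414203] -12.269434819063092 [-0.54 -1.09  1.15 -1.35  0.83  1.42 -1.42  0.7 ]
bar pred zoom [[233.93565033 485.05807779]
 [362.66603994 511.1045115 ]]
bar [[ 0.4404986 -0.0439176  0.224    ]] hinge [[ 0.59879837 -0.07834408  0.176     ]]
[[ 5.000e-04  9.490e-01  3.153e-01  8.120e-02]
 [ 1.000e+00 -2.000e-04 -1.100e-03 -4.000e-04]
 [-1.000e-03  3.153e-01 -9.490e-01  2.990e-02]
 [ 0.000e+00  0.000e+00  0.000e+00  1.000e+00]] 299.5042409703726 [[ 0.892  0.453  0.   ]
 [ 0.453 -0.892  0.   ]
 [ 0.     0.    -1.   ]]
```

>>> {"op": "play_rows", "data": {"translation": [[0.2, -0.2, -0.3], [0.45, -0.42, -0.6], [0.7, -0.65, -0.7], [0.93, -0.84, -0.7]], "twist": [0, 0, 0, 0]}}

```text
time: 1.1
tool_pos: [0.3056, -0.3948, 0.4765]
ee_rot: [179.8, -0.0, 26.9]
contact_force: [-0.7, 0.0, 0.8]
finger_gap: 0.0856
grasp_force: 0.0
```

>>> {"op": "play_rows", "data": {"translation": [[0.23, -0.21, -0.1], [0.46, -0.42, -0.2], [0.7, -0.63, -0.3], [0.93, -0.84, -0.47]], "twist": [0, 0, 0, 0]}}

```text
time: 1.6
tool_pos: [0.3502, -0.2776, 0.5216]
ee_rot: [-179.9, 0.0, 26.9]
contact_force: [0.6, -0.1, -0.4]
finger_gap: 0.0857
grasp_force: 0.0
```

>>> {"op": "play_rows", "data": {"translation": [[0.23, -0.21, 0], [0.46, -0.42, 0], [0.7, -0.63, 0], [0.93, -0.84, 0]], "twist": [0, 0, 0, 0]}}

```text
time: 2.1
tool_pos: [0.3952, -0.1606, 0.5219]
ee_rot: [180.0, -0.0, 26.9]
contact_force: [0.3, -0.9, 0.1]
finger_gap: 0.0854
grasp_force: 0.0
```

>>> {"op": "play_rows", "data": {"translation": [[0.23, -0.21, 0], [0.46, -0.42, 0], [0.7, -0.63, 0], [0.93, -0.84, 0], [0.93, -0.84, 0], [0.93, -0.84, 0]], "twist": [-0.028, -0.056, -0.084, -0.112, -0.141, -0.141]}}

```text
time: 2.85
tool_pos: [0.4399, -0.0443, 0.5218]
ee_rot: [180.0, 0.0, 77.6]
contact_force: [-0.5, -0.4, 0.0]
finger_gap: 0.0853
grasp_force: 0.0
```

```bash
python3 - <<'E'
from station import status,eyes,spotter,arm
from h import *
s=status.observe(); print(s['time'],s['tool_pos'],s['ee_rot'],s['q'])
k=eyes.get_calibration('wrist'); im=eyes.get_image('wrist')
np.savez('w1.npz',**k); cv2.imwrite('pics/w1.png',im[:,:,::-1])
p=np.load('p.npy')
print('bar pred',proj(k,s2w(p,[[-.077,.05,.224],[-.077,0,.224],[-.077,-.05,.224]])))
print('lid corners',proj(k,s2w(p,[[-.087,.092,.183],[-.087,-.092,.183]])))
for n in ['bar_middle','lid_hinge']:
    for r in spotter.cut_out('wrist',n)[:2]: print(n,r['p'],r['rect'])
E
```

```text
2.85 [ 0.43987306 -0.04432154  0.52177649] [1.79988283e+02 5.63683511e-03 7.76076184e+01] [-1.69956164e+01 -8.88132658e+00  9.58863504e+01 -4.68464328e-03
  9.29828445e+01 -4.60347959e+00]
bar pred [[280.43778384 149.00737238]
 [280.50807283 203.36242326]
 [280.57084623 251.90560671]]
lid corners [[269.97547127  99.95575102]
 [271.93299359 269.07477409]]
bar_middle 0.85 [273.7, 98.1, 454.8, 269.1]
lid_hinge 0.64 [279.7, 94.3, 450.6, 268.4]
```

View pics/w1.png

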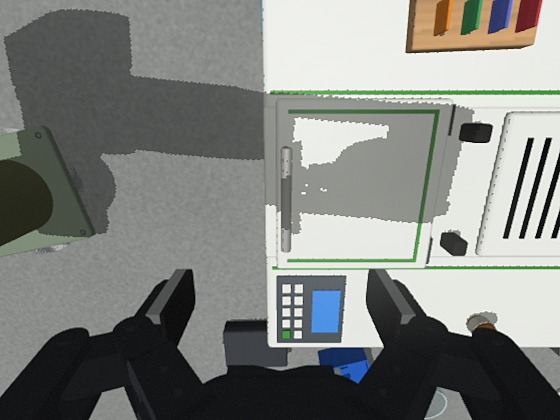

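>>> {"op": "play_rows", "data": {"translation": [[0, 0.03, 0.25], [0, 0.057, 0.5], [0, 0.057, 0.75], [0, 0.057, 0.9], [0, 0.057, 0.9]], "twist": [0, 0, 0, 0, 0]}}

```text
time: 3.62
tool_pos: [0.4451, -0.0461, 0.4307]
ee_rot: [-179.9, -0.0, 77.6]
contact_force: [-1.0, 0.4, 0.1]
finger_gap: 0.0855
grasp_force: 0.0
```

```bash
python3 - <<'E'
from station import status,eyes,spotter,arm
from h import *
s=status.observe(); print(s['time'],s['tool_pos'],s['ee_rot'])
k=eyes.get_calibration('wrist'); im=eyes.get_image('wrist')
cv2.imwrite('pics/w2.png',im[:,:,::-1])
p=np.load('p.npy'); p[:2]+=.0052*np.array([np.cos(p[2]),np.sin(p[2])]); np.save('p.npy',p)
print('bar pred',proj(k,s2w(p,[[-.077,.05,.224],[-.077,0,.224],[-.077,-.05,.224]])))
print('lid corners',proj(k,s2w(p,[[-.087,.092,.183],[-.087,-.092,.183]])), p, s2w(p,[[-.077,0,.224]]))
E
```

```text
3.625 [ 0.44510221 -0.04611448  0.43068043] [-1.79857902e+02 -1.12229220e-02  7.76014532e+01]
bar pred [[281.1293663  166.05215995]
 [281.18052081 243.41185291]
 [281.2239433  309.07861094]]
lid corners [[266.27382063  93.92969519]
 [269.71844433 320.52121827]] [ 0.52082108 -0.06138585 -0.21414203] [[ 0.44557983 -0.04502265  0.224     ]]
```

View pics/w2.png

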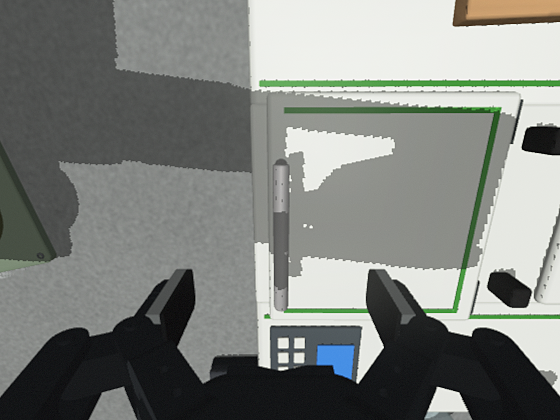

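>>> {"op": "play_rows", "data": {"translation": [[0, 0, 0.2], [0, 0, 0.4], [0, 0, 0.53], [0, 0, 0.53]], "twist": [0, 0, 0, 0]}}

```text
time: 4.18
tool_pos: [0.4454, -0.0459, 0.3785]
ee_rot: [-179.9, -0.0, 77.7]
contact_force: [-0.5, -0.2, 0.2]
finger_gap: 0.0854
grasp_force: 0.0
```

>>> {"op": "play_rows", "data": {"translation": [[0, 0, 0], [0, 0, 0], [0, 0, 0], [0, 0, 0], [0, 0, 0], [0, 0, 0], [0, 0, 0], [0, 0, 0]], "twist": [0, 0, 0, 0, 0, 0, 0, 0], "claw": 1}}

```text
time: 5.18
tool_pos: [0.4452, -0.0458, 0.379]
ee_rot: [-179.9, 0.0, 77.7]
contact_force: [-5.4, 1.4, 5.0]
finger_gap: 0.0078
grasp_force: 58.6
```

>>> {"op": "play_rows", "data": {"translation": [[0, 0.037, -0.112], [0, 0.082, -0.221], [0, 0.164, -0.378], [0, 0.261, -0.525], [0, 0.374, -0.662], [0, 0.5, -0.786], [0, 0.639, -0.896], [0, 0.737, -0.961], [0, 0.737, -0.961]], "twist": [0, 0, 0, 0, 0, 0, 0, 0, 0]}}

```text
time: 6.3
tool_pos: [0.5174, -0.0616, 0.4784]
ee_rot: [-180.0, 0.0, 77.7]
contact_force: [-10.6, 1.7, 9.8]
finger_gap: 0.0077
grasp_force: 59.5
```

```bash
python3 - <<'E'
from station import status,eyes
from h import *
s=status.observe(); print(s['time'],s['tool_pos'],s['ee_rot'],s['contact_force'],s['torque'],s['finger_gap'])
a=eyes.get_image('wrist');b=eyes.get_image('scene')[100:310,140:420]
cv2.imwrite('pics/m1.png',cv2.resize(np.hstack([a[:,:,::-1],cv2.resize(b,(560,420))[:,:,::-1]]),(800,300)))
E
```

```text
6.3 [ 0.51742681 -0.06162542  0.47837672] [-1.79980398e+02  2.62791846e-02  7.76872990e+01] [-10.56458277   1.73041673   9.82238605] [0.31556463 1.78013643 0.01081184] 0.0077164995067578596
```

View pics/m1.png

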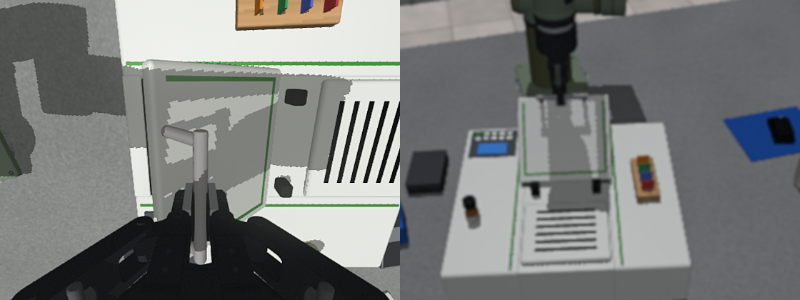

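>>> {"op": "play_rows", "data": {"translation": [[0, 0.14, -0.11], [0, 0.3, -0.18], [0, 0.47, -0.23], [0, 0.645, -0.265], [0, 0.825, -0.275], [0, 0.945, -0.275]], "twist": [0, 0, 0, 0, 0, 0]}}

```text
time: 7.15
tool_pos: [0.6108, -0.0821, 0.5056]
ee_rot: [179.8, 0.0, 77.7]
contact_force: [-2.5, 0.4, 4.7]
finger_gap: 0.008
grasp_force: 59.2
```

>>> {"op": "play_rows", "data": {"translation": [[0, 0.176, 0.017], [0, 0.349, 0.052], [0, 0.462, 0.085], [0, 0.573, 0.127], [0, 0.627, 0.15], [0, 0.627, 0.15]], "twist": [0, 0, 0, 0, 0, 0]}}

```text
time: 7.9
tool_pos: [0.6721, -0.0955, 0.4889]
ee_rot: [179.7, 0.0, 77.7]
contact_force: [2.4, -0.9, 4.9]
finger_gap: 0.0073
grasp_force: 62.5
```

```bash
python3 - <<'E'
from station import status,eyes
from h import *
s=status.observe(); print(s['time'],s['tool_pos'],s['ee_rot'],s['contact_force'],s['torque'],s['finger_gap'])
a=eyes.get_image('wrist');b=eyes.get_image('scene')[70:280,140:420]
cv2.imwrite('pics/m2.png',cv2.resize(np.hstack([a[:,:,::-1],cv2.resize(b,(560,420))[:,:,::-1]]),(800,300)))
E
```

```text
7.9 [ 0.67207612 -0.0955186   0.48887612] [1.79690077e+02 8.75522345e-03 7.76722752e+01] [ 2.44501714 -0.87930867  4.89007745] [-0.11369509 -0.29777115  0.00845634] 0.007286221431202877
```

View pics/m2.png

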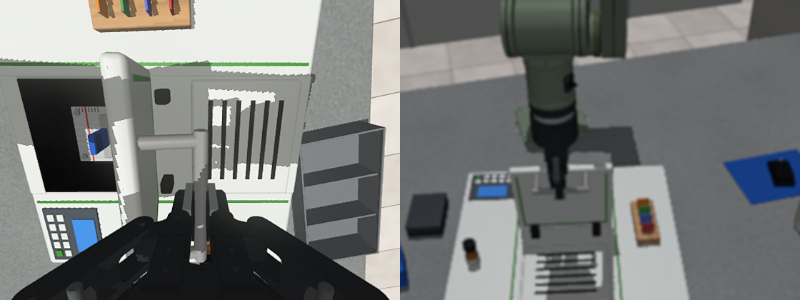

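>>> {"op": "play_rows", "data": {"translation": [[0, 0, 0], [0, 0, 0], [0, 0, 0], [0, 0, 0], [0, 0, 0], [0, 0, 0]], "twist": [0, 0, 0, 0, 0, 0], "claw": 0.3}}

```text
time: 8.75
tool_pos: [0.671, -0.0952, 0.4872]
ee_rot: [-180.0, 0.0, 77.7]
contact_force: [0.8, 0.4, -0.1]
finger_gap: 0.03
grasp_force: 0.1
```

>>> {"op": "play_rows", "data": {"translation": [[0, 0, -0.1], [0, 0, -0.25], [0, 0, -0.45], [0, 0, -0.65], [0, 0, -0.8], [0, 0, -0.8]], "twist": [0, 0, 0, 0, 0, 0]}}

```text
time: 9.5
tool_pos: [0.671, -0.0952, 0.5701]
ee_rot: [179.7, 0.0, 77.7]
contact_force: [0.7, 0.0, -0.4]
finger_gap: 0.0297
grasp_force: 0.0
```

```bash
python3 - <<'E'
from station import status,eyes,spotter
from h import *
s=status.observe(); print(s['time'],s['tool_pos'],s['ee_rot'],s['contact_force'],s['finger_gap'])
a=eyes.get_image('wrist');k=eyes.get_calibration('wrist'); np.savez('w3.npz',**k)
p=np.load('p.npy'); print(p)
print('rim FL FR',proj(k,s2w(p,[[-.075,.08,.17],[-.075,-.08,.17],[-.007,0,.147]])))
r=spotter.cut_out('wrist','tab_grip'); print([(x['p'],x['rect']) for x in r])
b=eyes.get_image('scene')[70:280,140:420]
cv2.imwrite('pics/m3w.png',a[:,:,::-1])
cv2.imwrite('pics/m3.png',cv2.resize(np.hstack([a[:,:,::-1],cv2.resize(b,(560,420))[:,:,::-1]]),(800,300)))
E
```

```text
9.5 [ 0.67095762 -0.09518078  0.57009517] [1.79740787e+02 1.53769941e-02 7.76786461e+01] [ 0.65031136  0.01997762 -0.44401486] 0.02974980067538692
[ 0.52082108 -0.06138585 -0.21414203]
rim FL FR [[ 83.0689083  112.42421078]
 [108.03157301 238.71705857]
 [157.89668199 176.05831495]]
[(0.69, [154.7, 147.8, 209.7, 203.6])]
```

View pics/m3.png

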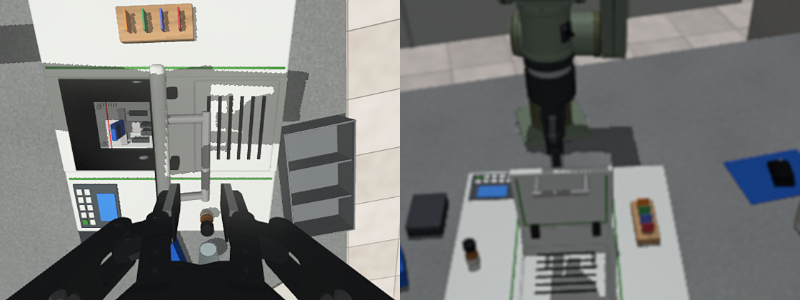

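>>> {"op": "play_rows", "data": {"translation": [[0, -0.15, 0], [0, -0.4, 0], [0, -0.7, 0], [0, -1, 0]], "twist": [0, 0, 0, 0]}}

```text
time: 10.15
tool_pos: [0.5724, -0.0737, 0.5657]
ee_rot: [-179.8, -0.0, 77.7]
contact_force: [0.1, -0.1, -1.2]
finger_gap: 0.03
grasp_force: 0.0
```

>>> {"op": "play_rows", "data": {"translation": [[0, -0.3, 0], [0, -0.5, 0.3], [0, -0.61, 0.6], [0, -0.61, 0.85], [0, -0.61, 1], [0, -0.61, 1]], "twist": [0, 0, 0, 0, 0, 0]}}

```text
time: 10.9
tool_pos: [0.5135, -0.0608, 0.4655]
ee_rot: [-179.8, -0.0, 77.7]
contact_force: [0.4, -0.3, -0.5]
finger_gap: 0.0299
grasp_force: 0.0
```

```bash
python3 - <<'E'
from station import status,eyes,spotter
from h import *
s=status.observe(); print(s['time'],s['tool_pos'],s['ee_rot'],s['contact_force'],s['finger_gap'])
k=eyes.get_calibration('wrist');a=eyes.get_image('wrist')
p=np.load('p.npy')
print('rim',proj(k,s2w(p,[[-.075,.08,.17],[-.075,-.08,.17],[.075,.08,.17]])))
print('tabtop/base',proj(k,s2w(p,[[-.007,0,.147],[-.066,.05,.083],[-.066,-.05,.083],[-.041,.05,.083],[-.041,-.05,.083]])))
for n in ['tab_grip','bar_edge','holder']:print(n,[(x['p'],x['rect']) for x in spotter.cut_out('wrist',n)[:2]])
cv2.imwrite('pics/v1.png',cv2.resize(a[:,:,::-1],(800,600),interpolation=cv2.INTER_CUBIC))
E
```

```text
10.9 [ 0.51347589 -0.06079212  0.46553171] [-1.79784936e+02 -1.44092018e-02  7.76778954e+01] [ 0.40888371 -0.28946447 -0.51641506] 0.02992200685875748
rim [[200.9318901  112.7776363 ]
 [214.20635364 279.40158088]
 [379.12010055 112.68511062]]
tabtop/base [[281.50079959 197.03040858]
 [230.18592984 140.11058844]
 [234.41497774 221.72014246]
 [251.9191534  140.10631931]
 [254.32467589 221.73541061]]
tab_grip []
bar_edge [(0.62, [273.4, 163.6, 330.8, 230.8]), (0.2, [374.2, 77.8, 558.7, 420.0])]
holder [(0.64, [232.8, 149.6, 348.1, 231.6])]
```

View pics/v1.png

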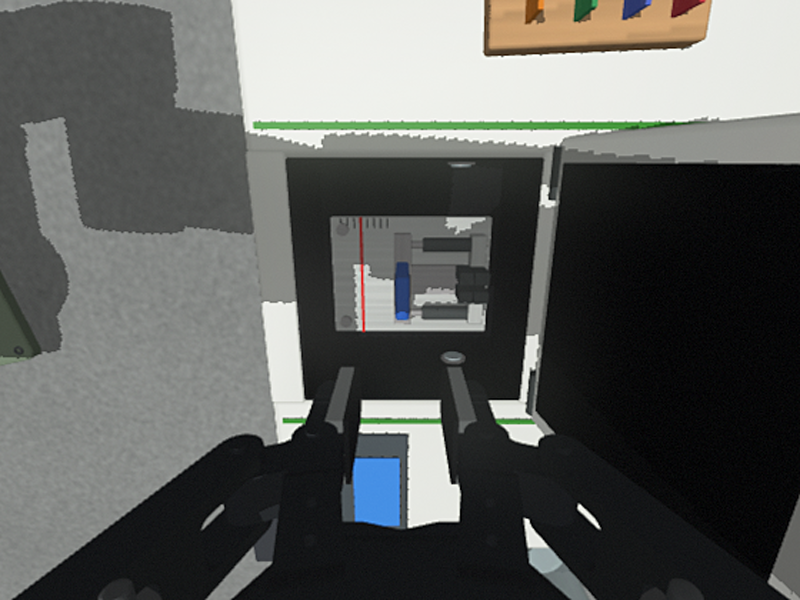

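>>> {"op": "play_rows", "data": {"translation": [[-0.06, 0, 0.25], [-0.123, 0.005, 0.5], [-0.123, 0.005, 0.75], [-0.123, 0.005, 0.95], [-0.123, 0.005, 0.95], [-0.123, 0.005, 0.95]], "twist": [0, 0, 0, 0, 0, 0], "claw": 0.06}}

```text
time: 11.85
tool_pos: [0.5122, -0.0732, 0.3738]
ee_rot: [179.9, 0.0, 77.7]
contact_force: [1.0, -0.8, -0.4]
finger_gap: 0.0406
grasp_force: 0.0
```

```bash
python3 - <<'E'
from station import status,eyes,spotter
from h import *
s=status.observe(); print(s['time'],s['tool_pos'],s['ee_rot'],s['contact_force'],s['finger_gap'])
k=eyes.get_calibration('wrist');a=eyes.get_image('wrist')
p=np.load('p.npy')
y=-.0133
print('tabtop 4',proj(k,s2w(p,[[-.012,y+.016,.147],[-.012,y-.016,.147],[-.002,y+.016,.147],[-.002,y-.016,.147]]))*1.4286)
print('line',proj(k,s2w(p,[[-.041,y+.05,.083],[-.041,y-.05,.083]]))*1.4286)
cv2.imwrite('pics/v2.png',cv2.resize(a[:,:,::-1],(800,600),interpolation=cv2.INTER_CUBIC))
E
```

```text
11.85 [ 0.51224228 -0.07315212  0.3738    ] [1.79850315e+02 1.34247807e-02 7.76788640e+01] [ 0.97134053 -0.75736663 -0.36472008] 0.0405800318783696
tabtop 4 [[386.17290513 302.22821013]
 [386.84895614 361.9734367 ]
 [406.8052394  302.20257085]
 [406.52194454 361.94233087]]
line [[340.34470516 215.06953667]
 [346.94867491 365.16550079]]
```

View pics/v2.png

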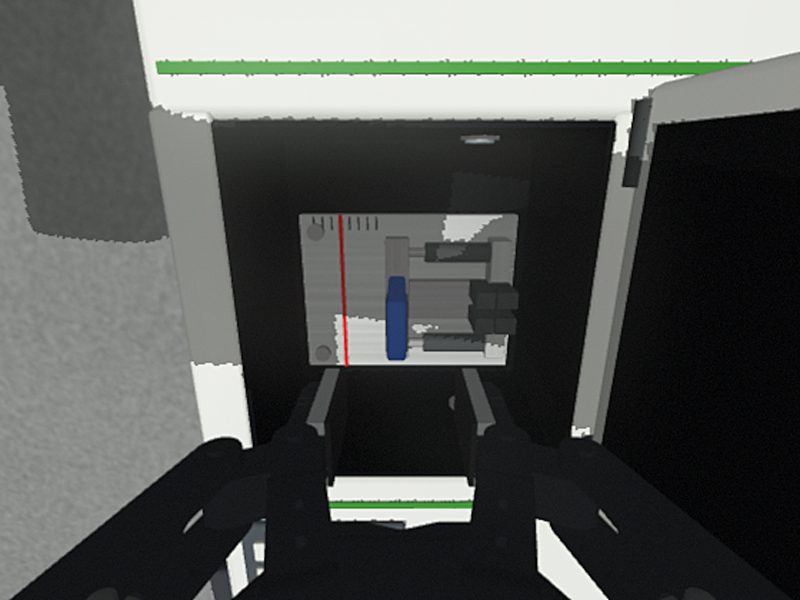

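>>> {"op": "play_rows", "data": {"translation": [[0, -0.01, 0.2], [0, -0.01, 0.4], [0, -0.01, 0.6], [0, -0.01, 0.75], [0, -0.01, 0.82], [0, -0.01, 0.82]], "twist": [0, 0, 0, 0, 0, 0]}}

```text
time: 12.65
tool_pos: [0.5107, -0.0728, 0.2903]
ee_rot: [-180.0, -0.0, 77.7]
contact_force: [0.0, -0.2, 0.5]
finger_gap: 0.0398
grasp_force: 0.0
```

>>> {"op": "play_rows", "data": {"translation": [[0, 0, 0], [0, 0, 0], [0, 0, 0], [0, 0, 0], [0, 0, 0], [0, 0, 0]], "twist": [0, 0, 0, 0, 0, 0], "claw": 1}}

```text
time: 13.4
tool_pos: [0.5107, -0.0728, 0.2913]
ee_rot: [180.0, 0.0, 77.7]
contact_force: [-2.6, 0.7, 5.5]
finger_gap: 0.0091
grasp_force: 59.6
```

```bash
cat > look.py <<'E'
from station import status,eyes,spotter
from h import *
import sys
s=status.observe(); print(s['time'],s['tool_pos'],s['contact_force'],s['finger_gap'])
k=eyes.get_calibration('wrist');a=eyes.get_image('wrist')
cv2.imwrite(f'pics/{sys.argv[1]}.png',a[:,:,::-1])
p=np.load('p.npy'); h=cv2.cvtColor(a,cv2.COLOR_RGB2HSV)
H,S,V=[h[...,i].astype(int) for i in range(3)]
blue=(abs(H-115)<12)&(S>120)&(V>40); red=((H<6)|(H>174))&(S>150)&(V>60)
inv=lambda P:np.c_[(P-[p[0],p[1],0])@[np.cos(p[2]),np.sin(p[2]),0],(P-[p[0],p[1],0])@[-np.sin(p[2]),np.cos(p[2]),0]]
for n,m,z in [('blue',blue,.12),('red',red,.083)]:
    m[330:]=0
    c,l,st,ce=cv2.connectedComponentsWithStats(m.astype(np.uint8))
    for i in np.argsort(-st[1:,4])[:3]+1:
        if st[i,4]<15: continue
        ys,xs=np.nonzero(l==i); print(n,st[i],'spec mm',(inv(onplane(k,np.c_[xs,ys],z)).mean(0)*1000).round(1))
# profiles along spec x at holder y 20..34 (crossbar beyond the tab, +y side), height of the crossbar's upper face
X=np.arange(-.066,.012,.001)
for y in (.022,.028,.034):
    uv=proj(k,s2w(p,np.c_[X,np.full_like(X,-.0133+y),np.full_like(X,.097)])).round().astype(int)
    print(y,uv[0],uv[-1],' '.join(f'{int(x*1000+.5*np.sign(x))}:{a[v,u].tolist()}' if red[v,u] else f'{a[v,u].mean():.0f}' for x,(u,v) in zip(X,np.clip(uv,0,[559,419]))))
E
python3 look.py g0
```

```text
13.4 [ 0.51071974 -0.072793    0.29126341] [-2.60497267  0.74446337  5.51471159] 0.009135684094572797
blue [ 269  230   23  100 2047] spec mm [ -7.4 -18.9]
red [221 167  12 140 433] spec mm [-41.7  -7.9]
0.022 [179 219] [311 219] 19 21 21 19 32 123 117 117 118 117 117 118 119 119 117 118 116 118 118 117 119 118 119 119 119 122 91 -39:[133, 31, 29] -38:[128, 38, 37] 124 119 119 120 119 119 119 119 119 119 119 119 120 118 121 119 120 120 120 120 120 119 121 97 102 99 102 104 100 99 100 100 102 103 103 104 99 120 118 118 117 115 117 118 118 119 116 117 116
0.028 [178 210] [312 210] 21 19 24 24 30 123 118 117 119 118 119 119 120 118 120 120 118 120 118 120 120 118 119 119 121 123 111 -39:[131, 29, 28] 89 122 122 120 122 120 123 120 121 121 122 121 122 121 121 121 122 122 120 122 123 121 121 118 101 102 101 101 102 99 99 100 100 103 103 102 106 100 99 99 99 99 97 99 99 97 90 60 54 58
0.034 [177 200] [312 200] 23 20 22 23 33 123 118 116 117 118 117 118 118 118 117 118 117 117 119 117 119 119 118 118 118 120 79 -39:[134, 30, 29] -38:[129, 47, 46] 121 119 118 119 119 118 118 119 119 117 119 119 118 118 119 117 118 120 119 117 118 118 114 97 102 99 102 103 100 99 101 101 103 102 102 104 103 88 96 93 95 96 94 95 93 93 45 58 57
```

>>> {"op": "play_rows", "data": {"translation": [[0, -0.03, 0], [0, -0.08, 0], [0, -0.14, 0], [0, -0.2, 0], [0, -0.25, 0], [0, -0.27, 0], [0, -0.27, 0], [0, -0.27, 0]], "twist": [0, 0, 0, 0, 0, 0, 0, 0]}}

```text
time: 14.45
tool_pos: [0.4862, -0.0675, 0.2913]
ee_rot: [179.5, -0.0, 77.7]
contact_force: [8.7, -0.9, -2.1]
finger_gap: 0.009
grasp_force: 58.6
```

```bash
python3 look.py g1
```

```text
14.45 [ 0.48616248 -0.06748823  0.29129957] [ 8.68010698 -0.8649515  -2.13817475] 0.009041704200915268
blue [ 269  230   24  100 2055] spec mm [-31.1 -18.9]
red [261 167   5  89 274] spec mm [-41.5   9.7]
0.022 [220 220] [352 219] 21 24 18 119 116 114 114 115 113 115 114 114 114 115 116 115 114 115 115 116 115 116 115 114 108 -41:[128, 26, 26] -40:[130, 21, 24] 122 99 99 97 98 99 99 96 98 98 101 100 99 98 100 101 117 117 116 115 117 117 117 115 117 116 117 117 116 117 115 117 116 117 117 114 115 116 114 117 116 116 116 116 116 115 116 115 115 115 115
0.028 [219 210] [353 209] 21 25 77 121 115 115 116 117 116 117 115 116 116 119 116 118 117 118 117 118 116 119 117 119 109 -41:[129, 29, 29] -40:[124, 21, 22] 125 90 96 97 98 100 99 97 99 96 98 100 99 101 101 99 112 112 111 112 112 111 112 112 113 113 112 113 112 113 111 111 113 80 80 80 80 79 80 80 80 80 80 79 80 79 81 87 53 52 54
0.034 [218 200] [353 199] 24 20 34 120 115 116 115 115 114 115 115 115 114 115 116 117 115 116 116 117 116 116 115 119 92 -41:[130, 24, 24] -40:[128, 32, 29] 123 94 98 96 99 100 99 96 98 97 99 102 100 101 102 90 91 92 92 91 87 87 85 88 88 86 87 88 86 86 87 87 87 87 87 107 107 107 107 108 107 107 107 106 108 109 94 40 48 56 54
```

>>> {"op": "play_rows", "data": {"translation": [[0, -0.01, 0], [0, -0.022, 0], [0, -0.035, 0], [0, -0.035, 0], [0, -0.035, 0], [0, -0.035, 0]], "twist": [0, 0, 0, 0, 0, 0]}}

```text
time: 15.25
tool_pos: [0.4829, -0.0667, 0.2913]
ee_rot: [179.5, -0.0, 77.7]
contact_force: [8.8, -1.2, -3.4]
finger_gap: 0.0091
grasp_force: 58.5
```

```bash
sed -i 's/X=np.arange(-.066,.012,.001)/X=np.arange(-.05,-.03,.0005)/' look.py; python3 look.py g2
```

```text
15.25 [ 0.48289238 -0.06674362  0.29127322] [ 8.83099575 -1.18647434 -3.42660142] 0.009109454222982075
blue [ 269  229   24  101 2056] spec mm [-34.3 -18.8]
red [266 167   4  72 119] spec mm [-41.7  21. ]
0.022 [253 220] [287 219] 115 116 115 115 115 116 115 116 116 116 116 116 115 118 121 107 -42:[120, 28, 29] -41:[120, 28, 29] 78 100 99 98 99 99 99 101 102 98 95 95 97 97 100 96 97 100 100 100 100 101 99
0.028 [253 210] [287 210] 117 117 115 117 119 118 119 118 118 118 119 118 118 119 121 108 108 -41:[117, 34, 33] 77 100 100 97 98 98 99 99 100 100 97 97 96 96 100 96 97 101 100 100 100 100 98
0.034 [252 200] [287 200] 117 117 114 117 116 116 116 116 116 114 115 115 116 117 119 119 106 -41:[124, 34, 32] 84 99 99 97 99 99 98 99 100 99 98 96 97 97 97 98 96 100 101 102 100 100 98
```

```bash
python3 - <<'E'
from station import status,close_job
s=status.observe(); print(s['time'],s['tool_pos'],s['grasp_force'])
print(close_job())
E
```

```text
15.3 [ 0.48291684 -0.0667965   0.29130366] 58.460288643836975
the job is handed in; nothing more can be done
None
```

The lid is open and leaning back on its stops. The gripper is holding the clamp open at about 26.9 mm (the red line is at 27 mm) by camera measurement, and I handed the job in at 15.3 s. I didn't take a final picture of the lid or the loose items after the pull.

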